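# Find the hidden catch plate by feel and open the spares bin

## Robot

A 6-joint arm with a two-finger parallel gripper is mounted at the origin on the work surface. World frame = base frame: x ahead of the robot, y to its left, z up, the work surface at z = 0. Lengths are in mm, angles in rad, forces in N, time in s.
With the tool pointing down it reaches from about 275 to 750 mm from the base axis. Payload 10.2 kg.
Tool frame: the origin (TCP) lies on the centre line of the jaws, within the pads' length; the fingertips stand 17 mm ahead of it and the grasp point (between the pads) lies 2 mm behind it; z points along the fingers, y is the line along which they close (so a half turn about z gives the same grasp; the last joint's range is limited). The gripper opens to 85 mm and grips with 20 to 120 N. Pads are 22 mm wide; open, the fingers measure 114 mm over their backs; the gripper's body (76 mm by 85 mm) begins 54 mm behind the grasp point. The pads swing forward as they close: fully open they stand 13 mm farther back than shut.
Start: joints at [1.047, 0.313, 1.498, -0, 1.331, -0.223], TCP at [155.562, 501.43, 248.294] pointing down, gripper open.
Joint ranges: [-2.94, 2.94], [-0.97, 2.17], [0.19, 2.56], [-1.23, 4.37], [0.02, 3.11], [-2.88, 2.88]. Speed limits (rad/s): [2.39, 2.39, 3.01, 3.14, 3.14, 3.14].

## Interface

Orientations are given as a unit quaternion [w, x, y, z].
In Python, from rig import ctrl gives the robot as it stands. The module is installed in compiled form; this text tells all that it offers.
- The arm moves only by the shell command python3 -m jog 'ROWS' [FORCE]. ROWS is JSON, a list of rows, each an object with "delta_pos": the shift along the world's x, y, z in mm, a list of three; "angular": the turn, a rotation vector about the world's x, y, z in rad, a list of three; "fingers": the opening, from 0 (shut) to 1 (fully open). In form: [{"delta_pos": [tx, ty, tz], "angular": [rx, ry, rz], "fingers": fingers}, ...]. A call has 1 to 10 rows; each row is the pose to reach, as a shift and turn from the pose commanded when the call began; what a row does not reach only later rows make up. A row lasts 1/8 s, in which the tool goes at most 62.5 mm and 10.7 degrees, less where a joint would pass 70% of its speed; a pose out of reach is approached as far as the arm can. A call with a gripper value outside its range is refused whole. The fingers move at their own pace and stop on an object; FORCE is the grip in N (left out, the last holds). Time passes only in rows, so rows that repeat a pose let the fingers close. It gives the time, the measured TCP pose, the force, the opening and the grip force at its end, in the units of the state.
- ctrl.sense(): the state, without advancing time (a new reading comes with each control period).
- ctrl.capture(name): name is "scene" or "top" or "wrist"; returns a dict with "pixels" (480x640x3 uint8, blue, green, red), "fx", "fy", "cx", "cy" (pixels), "R" (3x3) and "t" (3): a world point X has camera coordinates R X + t. Camera axes: x right, y down, z forward; pixel columns grow to the right and rows downward; lengths in mm; the calibration is good to about 2 mm. A picture is of the moment at which its call begins. There is no depth.
- ctrl.finish_job(): hands the job in; it is judged then, once.
The state is a dict: "time_s": time; "joints": joint angles; "dq": joint speeds; "tau": joint torques, N m; "eef_pos": TCP position; "ee_rot": TCP orientation; "force": force on the tool from outside, world axes, zero at the start; "wrist_torque": the same for the moment, N m; "grip_width": opening from 0.0 (shut) to 1.0 (fully open); "grip_force": force on a finger pad.
Only numpy, scipy, OpenCV 4.12 (cv2) and the standard library are available. Lean on these libraries where they do the work, as an engineer would, in place of code of your own. Each camera call takes 0.05 s, during which the arm holds its last target. There are 200 camera calls.

## Task

The clear spares bin is latched shut, and its catch is hidden under one of the six look-alike plates in the flat top of the blue dispenser. Feel across the plates gently with the fingertips until one gives, and press it right in so that the bin tilts out by itself. Do not touch the bin, leave everything lying around where it is, and finish clear with the plate sprung back up.

Things in the scene. Friction and masses are not known exactly. Their poses are not given: they have to be found in the camera images.
- unit: fixed blue steel dispenser, 190 (x) x 300 (y) x 150 mm high; origin at its underside's centre, x to its back, z up. In its flat top, six 49 mm square recesses (two rows of three) hold look-alike aluminium plates 46.5 mm square, their tops 2 mm below the panel's face. Five are rigid blanks; one, differing each time, is a sprung push plate that unlatches the bin in the front (-x) face
- catch (a joint): travel of the hidden push plate, in m: 0 at rest, 0.006 fully in, straight down. It starts to move at about 2.5 N and is fully in at 6 N; the catch lets go at about 0.004; it springs back when released
- bin (a joint): tilt of the clear plastic bin (232 mm wide, 112 mm high) in the unit's front, in rad: 0 shut and latched, 0.55 tilted fully out. It is hinged at its lower front edge, 12 mm above the shelf; once unlatched a spring tilts it out to the unit's -x side in 1 to 2 s, and it stays out
- plate_1 (a point): centre of the top face of one of the six plates (148 mm above the shelf), front row, at x -48, y -62 mm in the unit's frame; axes as the unit's
- plate_2 (a point): centre of the top face of one of the six plates (148 mm above the shelf), front row, at x -48, y 0 mm in the unit's frame; axes as the unit's
- plate_3 (a point): centre of the top face of one of the six plates (148 mm above the shelf), front row, at x -48, y 62 mm in the unit's frame; axes as the unit's
- plate_4 (a point): centre of the top face of one of the six plates (148 mm above the shelf), back row, at x 14, y -62 mm in the unit's frame; axes as the unit's
- plate_5 (a point): centre of the top face of one of the six plates (148 mm above the shelf), back row, at x 14, y 0 mm in the unit's frame; axes as the unit's
- plate_6 (a point): centre of the top face of one of the six plates (148 mm above the shelf), back row, at x 14, y 62 mm in the unit's frame; axes as the unit's
- tyre_lever: bystander: loose brushed aluminium tyre lever, 130 x 18 x 6 mm, lying along the back edge of the unit's top panel; origin at its underside's centre, x along it
- patch_tin: bystander: loose small round tin, 38 mm across, 20 mm high, green with a yellow lid, standing at the +y end of the unit's top panel; origin at its underside's centre
- mat: bystander: red hard silicone mat square, 130 x 130 x 5 mm; origin at its underside's centre
- wrench: bystander: loose wrench, 110 mm long, lying on the red mat; origin at its underside, x along it
- tin_box: bystander: closed tin box, 103 x 143 x 59 mm; origin at its underside's centre
- jar: bystander: glass jar with a lid, 60 mm across, 85 mm high; origin at its underside's centre
- screwdriver: bystander: loose screwdriver, 180 mm long; origin at its underside, x along it

How it is judged (in metres and radians):
On the way:
1. the hidden plate is pressed in (value of joint catch above 0.003 m), for 0.05 s.
At the end, for the whole second after the job is handed in: the bin is tilted out by more than 0.45 rad of its 0.55 and the push plate is back up (less than 2 mm in) (value of joint bin above 0.45 rad and value of joint catch below 0.002 m); the robot touches nothing.
It fails at once if a thing lying around is lifted or moved by more than 20 mm (distance of any of tyre_lever, patch_tin, mat, wrench, tin_box, jar, screwdriver from where it was at the start of the episode above 0.02 m).
It fails at once if the robot touches the bin (contact force between any of the fingers, the arm and bin above 1 N).
It fails at once if the robot jabs something with more than 60 N (contact force between any of the fingers, the arm and anything else above 60 N).
It also fails if it takes over 56 s, if anything falls off the work surface, if the arm or the gripper's body presses on something with over 40 N, if the wrist force passes 120 N, or if a joint passes its speed limit or range.

## Working session

There is one attempt and no reset: what is moved stays moved. The work goes in short steps, Python scripts to look and compute and a shell command to move; the robot and the scene stay as the last step left them, time stands still between calls to the robot, and variables do not carry over. Pictures are saved under pics/ and viewed, at most 10 in all, crops included, and the job is handed in when it is done.

```bash
mkdir -p pics
python3 - <<'E'
from rig import ctrl
import cv2
print(ctrl.sense())
for n in("scene","top"):
    c=ctrl.capture(n); cv2.imwrite(f"pics/{n}0.png",c["pixels"]); print(n,c["fx"],c["cx"],c["cy"],c["R"],c["t"])
E
```

```text
{'time_s': 0.0, 'joints': array([ 1.04657802e+00,  3.13429573e-01,  1.49842619e+00,  2.72796228e-05,
        1.33099475e+00, -2.23407956e-01]), 'dq': array([ 1.95679361e-04,  6.33857370e-05,  1.44233065e-04, -1.20358893e-03,
        3.31863563e-04,  1.31962394e-03]), 'tau': array([-4.19538401e-04, -4.12272656e+01, -2.59746015e+01, -2.15596028e-04,
        4.19676522e-03, -8.76751130e-06]), 'eef_pos': array([155.44592089, 501.21876093, 247.74961503]), 'ee_rot': array([-2.41997782e-04,  1.49841930e-01,  9.88709765e-01, -5.80659917e-04]), 'force': array([-0.26903226,  0.45236486, -0.46438221]), 'wrist_torque': array([ 0.02940003,  0.00595893, -0.01646999]), 'grip_force': 0.0, 'grip_width': 0.9998058941139287}
scene 563.8826330164874 322.3592351390007 230.07392895584 [[ 0.13929215  0.99022238 -0.00757168]
 [ 0.86211423 -0.12502626 -0.49104734]
 [-0.48719273  0.06187138 -0.87109998]] [ -46.84419509 -373.78763957 1869.85339559]
top 549.299774222942 320.03480650395426 238.02113329847893 [[-0.01952644 -0.99979723 -0.00492082]
 [-0.99710528  0.01983513 -0.07340043]
 [ 0.07348315  0.00347332 -0.99729041]] [  -2.36763256  493.00282376 1315.77101507]
```

View pics/top0.png

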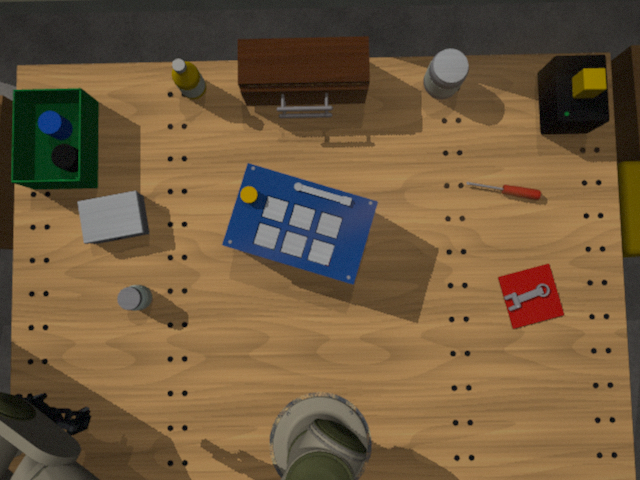

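View pics/scene0.png

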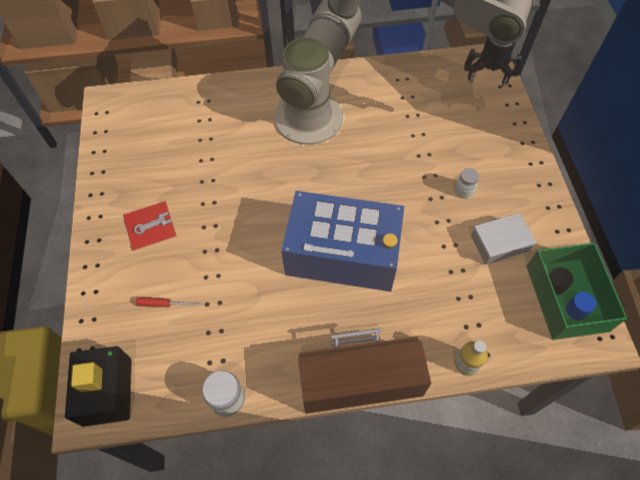

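The top view shows the blue panel centred near (300,224). The back row of plates is at (275,209), (302,217), (328,225) and the front row at (267,237), (294,244), (321,252). The tin is at (249,195) and the lever runs along (323,194). In the scene view the plates lie at (311–370, 210–237).

```bash
cat > h.py <<'E'
import cv2,numpy as np
P=np.array([[-48,-62],[-48,0],[-48,62],[14,-62],[14,0],[14,62]],float)
def ray(c,uv,z):
    d=np.array([(uv[0]-c["cx"])/c["fx"],(uv[1]-c["cy"])/c["fy"],1])
    R,t=np.array(c["R"]),np.array(c["t"]); o=-R.T@t; d=R.T@d
    return (o+d*(z-o[2])/d[2])[:2]
E
python3 - <<'E'
from h import *
from rig import ctrl
out={}
for n,guess in(("top",[(321,252),(294,244),(267,237),(328,225),(302,217),(275,209)]),("scene",[(324,210),(347,213),(370,216),(320,230),(343,233),(366,236)])):
    c=ctrl.capture(n); hsv=cv2.cvtColor(c["pixels"],cv2.COLOR_BGR2HSV)
    m=cv2.inRange(hsv,(0,0,110),(180,80,255))
    N,l,s,ce=cv2.connectedComponentsWithStats(m)
    W=[]
    for g in guess:
        i=1+np.argmin(np.linalg.norm(ce[1:]-g,axis=1)); print(n,g,ce[i].round(1),s[i,2:]); W.append(ray(c,ce[i],148))
    W=np.array(W); w0=W.mean(0); p0=P.mean(0)
    A=(P-p0)[:,0]+1j*(P-p0)[:,1]; B=(W-w0)[:,0]+1j*(W-w0)[:,1]
    k=(A.conj()*B).sum()/(abs(A)**2).sum(); th=np.angle(k)
    R=np.array([[np.cos(th),-np.sin(th)],[np.sin(th),np.cos(th)]])
    F=(P-p0)@R.T+w0
    print(n,"scale",abs(k),"yaw",th,"origin",w0-R@p0,"\n",F.round(1),"res",np.abs(F-W).max(0))
    if n=="top":
        y=cv2.inRange(hsv,(18,150,120),(35,255,255)); y[:,:235]=0;y[:,265:]=0;y[:180]=0;y[215:]=0
        u=np.argwhere(y).mean(0)[::-1]; w=ray(c,u,170); print("tin",w, (w-(w0-R@p0))@R)
        for u in((297,187),(350,202)): w=ray(c,u,156); print("lever end",w,(w-(w0-R@p0))@R)
E
```

```text
top (321, 252) [320.6 252.1] [ 27  25 470]
top (294, 244) [293.6 243.9] [ 26  25 451]
top (267, 237) [266.6 235.9] [ 26  25 449]
top (328, 225) [328.8 225. ] [ 26  25 442]
top (302, 217) [301.8 216.9] [ 26  25 439]
top (275, 209) [275.1 209.1] [ 26  25 423]
top scale 0.9963273231378594 yaw -0.3111884116220101 origin [517.04933697  30.89390778] 
 [[452.4 -13.4]
 [471.4  45.6]
 [490.3 104.6]
 [511.4 -32.4]
 [530.4  26.6]
 [549.4  85.6]] res [0.38235126 0.60345778]
tin [579.71441073 140.44914092] [ 26.11055586 123.4807655 ]
lever end [595.82751302  35.73138068] [73.51330208 28.72623513]
lever end [560.35876264 -79.61486656] [ 75.06599171 -91.94015688]
scene (324, 210) [323.6 209.3] [ 21  19 306]
scene (347, 213) [346.4 212.7] [ 21  18 304]
scene (370, 216) [369.4 216. ] [ 21  19 317]
scene (320, 230) [319.6 229.1] [ 21  19 312]
scene (343, 233) [342.8 232.6] [ 21  19 313]
scene (366, 236) [365.9 235.9] [ 21  19 316]
scene scale 0.9994476762957941 yaw -0.3142804538509739 origin [516.12809876  32.5914371 ] 
 [[451.3 -11.5]
 [470.5  47.4]
 [489.6 106.4]
 [510.3 -30.7]
 [529.4  28.3]
 [548.6  87.2]] res [0.29554309 0.44436111]
```

```bash
python3 -m jog '[{"delta_pos":[37,-44,0],"angular":[0,0,0],"fingers":0},{"delta_pos":[74,-88,0],"angular":[0,0,0],"fingers":0},{"delta_pos":[111,-132,0],"angular":[0,0,0],"fingers":0},{"delta_pos":[148,-176,0],"angular":[0,0,0],"fingers":0},{"delta_pos":[185,-220,0],"angular":[0,0,0],"fingers":0},{"delta_pos":[222,-264,0],"angular":[0,0,0],"fingers":0},{"delta_pos":[260,-308,0],"angular":[0,0,0],"fingers":0},{"delta_pos":[298,-352,0],"angular":[0,0,0],"fingers":0},{"delta_pos":[334,-396,0],"angular":[0,0,0],"fingers":0},{"delta_pos":[334,-396,0],"angular":[0,0,0],"fingers":0}]' 20
```

```text
time_s: 1.45
eef_pos: [491.0, 102.8, 247.6]
ee_rot: [-0.0, 0.152, 0.988, -0.0]
force: [0.2, 0.1, 0.1]
grip_width: 0.0
grip_force: 0.0
```

```bash
python3 -m jog '[{"delta_pos":[0,0,-40],"angular":[0,0,0],"fingers":0},{"delta_pos":[0,0,-65],"angular":[0,0,0],"fingers":0},{"delta_pos":[0,0,-75],"angular":[0,0,0],"fingers":0},{"delta_pos":[0,0,-75],"angular":[0,0,0],"fingers":0}]'
python3 - <<'E'
from rig import ctrl
import cv2
cs=[ctrl.capture(n)["pixels"] for n in("scene","wrist")]
a=cv2.resize(cs[0][170:290,270:430],(640,480)); cv2.imwrite("pics/a.png",cv2.vconcat([cv2.resize(a,(400,300)),cv2.resize(cs[1],(400,300))]))
print(ctrl.sense()["eef_pos"])
E
```

```text
time_s: 1.95
eef_pos: [489.4, 105.8, 173.4]
ee_rot: [-0.0, 0.15, 0.989, 0.0]
force: [0.4, -0.3, 0.5]
grip_width: 0.002
grip_force: 0.0
[489.9271776  105.6876177  174.33391134]
```

View pics/a.png

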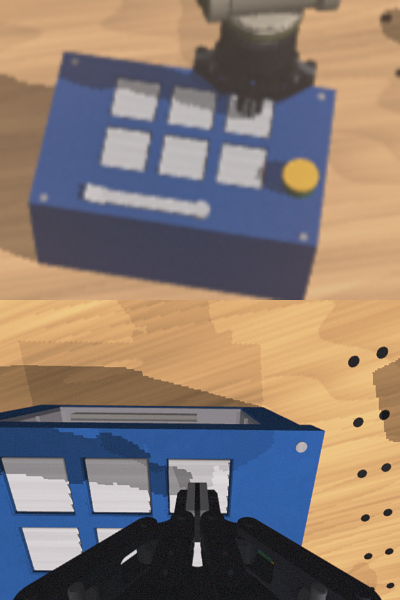

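The fingertips hover over plate 3, with the scene crop showing them at (248,105) and the wrist view showing them at (198,490) inside that plate. I start feeling here.

```bash
python3 -m jog '[{"delta_pos":[0,0,-4],"angular":[0,0,0],"fingers":0},{"delta_pos":[0,0,-7],"angular":[0,0,0],"fingers":0},{"delta_pos":[0,0,-8],"angular":[0,0,0],"fingers":0},{"delta_pos":[0,0,-9],"angular":[0,0,0],"fingers":0},{"delta_pos":[0,0,-9],"angular":[0,0,0],"fingers":0}]'; python3 -m jog '[{"delta_pos":[0,0,-1],"angular":[0,0,0],"fingers":0},{"delta_pos":[0,0,-1],"angular":[0,0,0],"fingers":0}]'
```

```text
time_s: 2.68
eef_pos: [489.5, 105.4, 165.0]
ee_rot: [0.0, 0.15, 0.989, -0.0]
force: [-3.8, -0.3, 7.1]
grip_width: -0.003
grip_force: 3.6
time_s: 2.92
eef_pos: [489.6, 105.4, 165.0]
ee_rot: [0.0, 0.15, 0.989, -0.0]
force: [-7.1, -0.6, 16.8]
grip_width: 0.003
grip_force: 8.2
```

Plate 3 is rigid (17 N at z 165.0). Next is plate 2, in one call.

```bash
python3 -m jog '[{"delta_pos":[0,0,12],"angular":[0,0,0],"fingers":0},{"delta_pos":[-9,-29,12],"angular":[0,0,0],"fingers":0},{"delta_pos":[-19,-59,12],"angular":[0,0,0],"fingers":0},{"delta_pos":[-19,-59,9],"angular":[0,0,0],"fingers":0},{"delta_pos":[-19,-59,5],"angular":[0,0,0],"fingers":0},{"delta_pos":[-19,-59,3],"angular":[0,0,0],"fingers":0},{"delta_pos":[-19,-59,2],"angular":[0,0,0],"fingers":0},{"delta_pos":[-19,-59,1],"angular":[0,0,0],"fingers":0},{"delta_pos":[-19,-59,0],"angular":[0,0,0],"fingers":0},{"delta_pos":[-19,-59,0],"angular":[0,0,0],"fingers":0}]'
```

```text
time_s: 4.18
eef_pos: [470.7, 46.9, 165.0]
ee_rot: [0.0, 0.15, 0.989, 0.0]
force: [-8.6, 2.2, 17.7]
grip_width: -0.003
grip_force: 9.1
```

Plate 2 is rigid too, so I move on to plate 1.

```bash
python3 -m jog '[{"delta_pos":[0,0,12],"angular":[0,0,0],"fingers":0},{"delta_pos":[-9,-29,12],"angular":[0,0,0],"fingers":0},{"delta_pos":[-19,-59,12],"angular":[0,0,0],"fingers":0},{"delta_pos":[-19,-59,9],"angular":[0,0,0],"fingers":0},{"delta_pos":[-19,-59,5],"angular":[0,0,0],"fingers":0},{"delta_pos":[-19,-59,3],"angular":[0,0,0],"fingers":0},{"delta_pos":[-19,-59,2],"angular":[0,0,0],"fingers":0},{"delta_pos":[-19,-59,1],"angular":[0,0,0],"fingers":0},{"delta_pos":[-19,-59,0],"angular":[0,0,0],"fingers":0},{"delta_pos":[-19,-59,0],"angular":[0,0,0],"fingers":0}]'
```

```text
time_s: 5.42
eef_pos: [451.7, -12.1, 165.0]
ee_rot: [0.0, 0.149, 0.989, 0.0]
force: [-7.3, 3.4, 19.7]
grip_width: -0.0
grip_force: 9.7
```

Plate 1 is rigid. Next is plate 4, a shift of (+59,-19).

```bash
python3 -m jog '[{"delta_pos":[0,0,12],"angular":[0,0,0],"fingers":0},{"delta_pos":[29,-9,12],"angular":[0,0,0],"fingers":0},{"delta_pos":[59,-19,12],"angular":[0,0,0],"fingers":0},{"delta_pos":[59,-19,9],"angular":[0,0,0],"fingers":0},{"delta_pos":[59,-19,5],"angular":[0,0,0],"fingers":0},{"delta_pos":[59,-19,3],"angular":[0,0,0],"fingers":0},{"delta_pos":[59,-19,2],"angular":[0,0,0],"fingers":0},{"delta_pos":[59,-19,1],"angular":[0,0,0],"fingers":0},{"delta_pos":[59,-19,0],"angular":[0,0,0],"fingers":0},{"delta_pos":[59,-19,0],"angular":[0,0,0],"fingers":0}]'
```

```text
time_s: 6.68
eef_pos: [510.4, -31.4, 165.0]
ee_rot: [0.0, 0.15, 0.989, -0.0]
force: [-7.2, 1.7, 15.7]
grip_width: 0.001
grip_force: 7.7
```

Plate 4 is rigid. Plate 5 next.

```bash
python3 -m jog '[{"delta_pos":[0,0,12],"angular":[0,0,0],"fingers":0},{"delta_pos":[9,29,12],"angular":[0,0,0],"fingers":0},{"delta_pos":[19,59,12],"angular":[0,0,0],"fingers":0},{"delta_pos":[19,59,9],"angular":[0,0,0],"fingers":0},{"delta_pos":[19,59,5],"angular":[0,0,0],"fingers":0},{"delta_pos":[19,59,3],"angular":[0,0,0],"fingers":0},{"delta_pos":[19,59,2],"angular":[0,0,0],"fingers":0},{"delta_pos":[19,59,1],"angular":[0,0,0],"fingers":0},{"delta_pos":[19,59,0],"angular":[0,0,0],"fingers":0},{"delta_pos":[19,59,0],"angular":[0,0,0],"fingers":0}]'
```

```text
time_s: 7.92
eef_pos: [529.5, 26.9, 163.8]
ee_rot: [0.0, 0.15, 0.989, -0.0]
force: [-3.5, -2.2, 6.0]
grip_width: -0.003
grip_force: 2.5
```

Plate 5 gives (z 163.8, only 6 N). I press it right in.

```bash
python3 -m jog '[{"delta_pos":[0,0,-1],"angular":[0,0,0],"fingers":0},{"delta_pos":[0,0,-2],"angular":[0,0,0],"fingers":0},{"delta_pos":[0,0,-3],"angular":[0,0,0],"fingers":0},{"delta_pos":[0,0,-4],"angular":[0,0,0],"fingers":0},{"delta_pos":[0,0,-5],"angular":[0,0,0],"fingers":0},{"delta_pos":[0,0,-5],"angular":[0,0,0],"fingers":0},{"delta_pos":[0,0,-5],"angular":[0,0,0],"fingers":0},{"delta_pos":[0,0,-5],"angular":[0,0,0],"fingers":0}]'
```

```text
time_s: 8.93
eef_pos: [529.5, 26.9, 159.1]
ee_rot: [0.0, 0.15, 0.989, -0.0]
force: [-3.7, -1.1, 6.7]
grip_width: -0.003
grip_force: 3.3
```

The plate is 5.9 mm in. I lift straight up, move back over the unit and wait.

```bash
python3 -m jog '[{"delta_pos":[0,0,5],"angular":[0,0,0],"fingers":0},{"delta_pos":[0,0,20],"angular":[0,0,0],"fingers":0},{"delta_pos":[0,0,60],"angular":[0,0,0],"fingers":0},{"delta_pos":[0,0,110],"angular":[0,0,0],"fingers":0},{"delta_pos":[0,0,160],"angular":[0,0,0],"fingers":0},{"delta_pos":[0,0,160],"angular":[0,0,0],"fingers":0},{"delta_pos":[0,0,160],"angular":[0,0,0],"fingers":0},{"delta_pos":[0,0,160],"angular":[0,0,0],"fingers":0},{"delta_pos":[0,0,160],"angular":[0,0,0],"fingers":0},{"delta_pos":[0,0,160],"angular":[0,0,0],"fingers":0}]'
python3 -m jog '[{"delta_pos":[0,0,0],"angular":[0,0,0],"fingers":0},{"delta_pos":[0,0,0],"angular":[0,0,0],"fingers":0},{"delta_pos":[0,0,0],"angular":[0,0,0],"fingers":0},{"delta_pos":[0,0,0],"angular":[0,0,0],"fingers":0},{"delta_pos":[0,0,0],"angular":[0,0,0],"fingers":0},{"delta_pos":[0,0,0],"angular":[0,0,0],"fingers":0},{"delta_pos":[0,0,0],"angular":[0,0,0],"fingers":0},{"delta_pos":[0,0,0],"angular":[0,0,0],"fingers":0},{"delta_pos":[0,0,0],"angular":[0,0,0],"fingers":0}]'
python3 - <<'E'
from rig import ctrl
import cv2
cs=[ctrl.capture(n)["pixels"] for n in("top","wrist")]
a=cs[0][140:320,200:440]
cv2.imwrite("pics/b.png",cv2.vconcat([cv2.resize(a,(400,300)),cv2.resize(cs[1],(400,300))]))
E
```

```text
time_s: 10.18
eef_pos: [529.5, 27.5, 317.9]
ee_rot: [-0.0, 0.15, 0.989, 0.0]
force: [-0.5, -0.3, -0.9]
grip_width: -0.002
grip_force: 0.0
time_s: 11.3
eef_pos: [529.6, 27.4, 318.3]
ee_rot: [0.0, 0.15, 0.989, 0.0]
force: [0.1, -0.0, -0.1]
grip_width: 0.001
grip_force: 0.0
```

View pics/b.png

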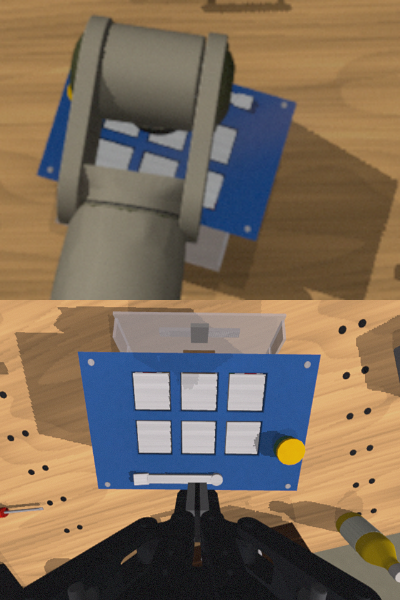

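The wrist view shows the bin tilted out at (200,332), about 40 px beyond the front edge, or roughly 56 mm against the 58 mm expected. All the plates look alike again, and the lever (178,480) and tin (290,452) are in place. I wait a moment longer, check nothing is still moving, and hand in.

```bash
python3 - <<'E'
from rig import ctrl
import cv2
cv2.imwrite("pics/c1.png",ctrl.capture("wrist")["pixels"])
E
python3 -m jog '[{"delta_pos":[0,0,0],"angular":[0,0,0],"fingers":0},{"delta_pos":[0,0,0],"angular":[0,0,0],"fingers":0},{"delta_pos":[0,0,0],"angular":[0,0,0],"fingers":0},{"delta_pos":[0,0,0],"angular":[0,0,0],"fingers":0},{"delta_pos":[0,0,0],"angular":[0,0,0],"fingers":0},{"delta_pos":[0,0,0],"angular":[0,0,0],"fingers":0}]'
python3 - <<'E'
from rig import ctrl
import cv2
d=cv2.absdiff(ctrl.capture("wrist")["pixels"],cv2.imread("pics/c1.png")).max(2)
n=int((d>40).sum()); print("moving px",n)
if n<100: print(ctrl.finish_job())
E
```

```text
time_s: 12.2
eef_pos: [529.6, 27.4, 318.3]
ee_rot: [0.0, 0.15, 0.989, -0.0]
force: [0.4, -0.6, 0.2]
grip_width: -0.002
grip_force: 0.0
moving px 0
the job is handed in; nothing more can be done
None
```

The job is handed in at about 12 s: plate 5 was the hidden catch, I pressed it about 5.9 mm in, and in the last pictures the bin was tilted out, the plate looked back up and the arm was clear; the judge's verdict was not shown.

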